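# Sweep the game counters off the serving board into the tray

## Robot

A 6-joint arm with a two-finger parallel gripper is mounted at the origin on the work surface. World frame = base frame: x ahead of the robot, y to its left, z up, the work surface at z = 0. Lengths are in m, angles in degrees, forces in N, time in s.
With the tool pointing down it reaches from about 0.3 to 0.75 m from the base axis. Payload 8.5 kg.
Tool frame: the origin (TCP) lies on the centre line of the jaws, within the pads' length; the fingertips stand 17 mm ahead of it and the grasp point (between the pads) lies 2 mm behind it (env.tcp_to_tips is the distance from the TCP to the fingertips, in m); z points along the fingers, y is the line along which they close (so a half turn about z gives the same grasp; the last joint's range is limited). The gripper opens to 85 mm and grips with 20 to 120 N. Pads are 22 mm wide; open, the fingers measure 114 mm over their backs; the gripper's body (76 mm by 85 mm) begins 54 mm behind the grasp point. The pads swing forward as they close: fully open they stand 13 mm farther back than shut.
Start: joints at [57.68, 21.807, 74.336, -0, 83.858, -12.336], TCP at [0.188, 0.517, 0.248] pointing down, gripper open.
Joint ranges: [-178.18, 178.18], [-50.72, 133.34], [12.68, 142.11], [-81.47, 261.47], [9.98, 163.14], [-165.26, 165.26]. Speed limits (degrees/s): [136.94, 136.94, 180, 180, 180, 180].

## Interface

Orientations are given as a 3x3 rotation matrix whose columns are the frame's x, y, z axes.
In Python, from rig import env gives the robot as it stands. The module is installed in compiled form; this text tells all that it offers.
- The arm moves only by the shell command python3 -m pendant 'ROWS' [FORCE]. ROWS is JSON, a list of rows, each a list of 7 numbers: the opening, from 0 (shut) to 1 (fully open), then the shift along the tool's x, y, z in m, then the turn, a rotation vector about the tool's x, y, z in rad. A call has 1 to 5 rows; each row is the pose to reach, as a shift and turn from the pose commanded when the call began, along the tool's axes at that moment; what a row does not reach only later rows make up. A row lasts 1/8 s, in which the tool goes at most 62.5 mm and 10.7 degrees, less where a joint would pass 70% of its speed; a pose out of reach is approached as far as the arm can. A call with a gripper value outside its range is refused whole. The fingers move at their own pace and stop on an object; FORCE is the grip in N (left out, the last holds). Time passes only in rows, so rows that repeat a pose let the fingers close. It gives the time, the measured TCP pose, the force, the opening and the grip force at its end, in the units of the state.
- env.observe(): the state, without advancing time (a new reading comes with each control period).
- env.get_image(name): name is "scene" or "top"; returns a dict with "image" (480x640x3 uint8, blue, green, red), "fx", "fy", "cx", "cy" (pixels), "k1" (the pictures are not rectified: a ray, as slopes to the right and down, at radius r is drawn at 1 + k1 r^2 times it, then the intrinsics apply), "pose" (4x4, takes a point from camera to world coordinates). Camera axes: x right, y up, looking along -z (the intrinsics and any distortion apply to the point x, -y, -z); pixel columns grow to the right and rows downward; lengths in m; the calibration is good to about 2 mm. A picture is of the moment at which its call begins. There is no depth.
- env.close_job(): hands the job in; it is judged then, once.
Trained networks look in the newest picture that a camera, given by its name, has taken for a name from the list of things; names that differ only in an ending like _2 or _b are one class to them, and where a whole thing is asked for, a point or a joint stands for the part that bears it (a point fixed in the world has none). Each returns a list of dicts, best first, with "conf" (0 to 1); they miss things now and then, are a little off and sometimes report something else, mostly with a low value. They report only what shows in the picture. A call takes as long as a camera call. They do not tell look-alikes from the thing itself.
- env.find_in(camera, thing): "bbox" ([centre column, centre row, width, height] in pixels, round what is visible of it).
- env.trace(camera, thing): "mask" (480x640 bool, what is visible of it) and "bbox" ([centre column, centre row, width, height] in pixels, round what is visible of it).
- env.tip_of(camera, thing): "centre" ([column, row] in pixels: a listed point, or the origin of a listed thing).
The state is a dict: "time_s": time; "q": joint angles; "qvel": joint speeds; "joint_efforts": joint torques, N m; "position": TCP position; "tool_rot": TCP orientation; "ft_force": force on the tool from outside, world axes, zero at the start; "wrist_torque": the same for the moment, N m; "grip_width": finger opening in m; "gripper_force": force on a finger pad.
Only numpy, scipy, OpenCV 4.12 (cv2) and the standard library are available. Lean on these libraries where they do the work, as an engineer would, in place of code of your own. Each camera call takes 0.05 s, during which the arm holds its last target. There are 200 camera calls.

## Task

The game is over: with your fingers, sweep the three round wooden game counters along the serving board and off its end into the wooden tray that stands against it, so that all three lie in the tray. Slide them only, do not pick them up, and leave the two tea bowls, the teapot and the book where they are.

Things in the scene. Friction and masses are not known exactly. Their poses are not given: they have to be found in the camera images.
- board: Dark wooden serving board, fixed to the coffee table. 280 mm along its own x, 360 mm along its own y, 34 mm thick; its flat top is 34 mm above the table. Its two long sides (the edges at own x = +/-140 mm) carry a raised rim 10 mm wide and 8 mm high, running all along y; its two ends (own y = +/-180 mm) have no rim, so things can be swept off there. Origin: centre of its underside, on the table; z up. Its yaw varies.
- tray: Open, empty wooden tray, fixed to the table with its long side 2 mm from one rimless end of the board (it may be at the +y or the -y end), its axes parallel to the board's. 240 mm along its own x, 120 mm along its own y, 30 mm high, so its top is 4 mm lower than the board's; walls and floor 4 mm thick. Origin: centre of its underside, on the table.
- counter0_center (a point): Centre (half-way up) of one of three identical loose, plain round wooden game counters, 36 mm in diameter and 11 mm thick, about 11 to 20 g, lying flat on the board, in its half nearer the robot, at least 80 mm from one another centre to centre.
- counter1_center (a point): Centre (half-way up) of one of three identical loose, plain round wooden game counters, 36 mm in diameter and 11 mm thick, about 11 to 20 g, lying flat on the board, in its half nearer the robot, at least 80 mm from one another centre to centre.
- counter2_center (a point): Centre (half-way up) of one of three identical loose, plain round wooden game counters, 36 mm in diameter and 11 mm thick, about 11 to 20 g, lying flat on the board, in its half nearer the robot, at least 80 mm from one another centre to centre.
- bowl0: White tea bowl standing loose on the far part of the board (beyond the counters), 80 mm across the rim, 48 mm across the foot, 52 mm high. Origin: centre of its underside. To be left alone.
- bowl1: White tea bowl standing loose on the far part of the board (beyond the counters), 80 mm across the rim, 48 mm across the foot, 52 mm high. Origin: centre of its underside. To be left alone.
- book: Closed dark book, loose, lying flat on the table at the board's other end (the one without the tray), 180 x 115 mm and 30 mm thick (lower than the board's top). Origin: centre of its underside. To be left alone.
- teapot: White teapot standing loose on the table off to the robot's right, body 128 mm in diameter, spout to its own +x and handle to -x (220 mm overall), 134 mm high. Origin: centre of its underside. To be left alone.
Not all that is in view belongs to the job. Leave any green look-alike of the part that bears counter2_center alone.

How it is judged (in metres and radians):
At the end, for the whole second after the job is handed in: The centre of each counter is within the tray's inner walls (own x within 116 mm and own y within 56 mm of the tray's centre, below 32 mm above the table), slower than 20 mm/s; the bowls, book and teapot are within 15 mm of where they stood (x of counter0_center in the frame of tray between -0.116 and 0.116 m and y of counter0_center in the frame of tray between -0.056 and 0.056 m and z of each of counter0_center, counter1_center, counter2_center in the frame of tray below 0.032 m and linear speed of each of counter0, counter1, counter2 below 0.02 m/s and x of counter1_center in the frame of tray between -0.116 and 0.116 m and y of counter1_center in the frame of tray between -0.056 and 0.056 m and x of counter2_center in the frame of tray between -0.116 and 0.116 m and y of counter2_center in the frame of tray between -0.056 and 0.056 m and distance of each of bowl0, bowl1, book, teapot from where it was at the start of the episode below 0.015 m); the robot touches nothing.
It fails at once if a counter is picked up: its centre comes more than 16 mm above where it lies on the board (56 mm above the table) (height (world z) of any of counter0_center, counter1_center, counter2_center above 0.056 m).
It fails at once if a tea bowl, the book or the teapot is shifted by more than 15 mm (distance of any of bowl0, bowl1, book, teapot from where it was at the start of the episode above 0.015 m).
It fails at once if a tea bowl or the teapot is tipped by more than 0.3 rad (angle between any of bowl0, bowl1, teapot's own z axis and vertical above 0.3 rad).
It also fails if it takes over 64 s, if anything falls off the work surface, if the arm or the gripper's body presses on something with over 40 N, if the wrist force passes 120 N, or if a joint passes its speed limit or range.

## Working session

There is one attempt and no reset: what is moved stays moved. The work goes in short steps, Python scripts to look and compute and a shell command to move; the robot and the scene stay as the last step left them, time stands still between calls to the robot, and variables do not carry over. Pictures are saved under pics/ and viewed, at most 10 in all, crops included, and the job is handed in when it is done.

```bash
mkdir -p pics; cat > h.py <<'E'
import numpy as np, cv2
from rig import env
def px2w(im,px,z):
    K=np.array([[im['fx'],0,im['cx']],[0,im['fy'],im['cy']],[0,0,1.]])
    u=cv2.undistortPoints(np.array(px,float).reshape(-1,1,2),K,np.array([im['k1'],0,0,0.])).reshape(-1,2)
    P=np.array(im['pose']); d=np.c_[u[:,0],-u[:,1],-np.ones(len(u))]@P[:3,:3].T
    o=P[:3,3]; return o+d*((z-o[2])/d[:,2])[:,None]
E
python3 - <<'E'
from h import *
for c in ('top','scene'):
    im=env.get_image(c); cv2.imwrite(f'pics/{c}0.png',im['image'])
    print(c,np.round(im['pose'],3).tolist())
    for t,z in (('counter0_center',.0395),('bowl0',.034),('teapot',0),('book',0),('tray',0),('board',0)):
        for r in env.tip_of(c,t):
            print(t,round(r['conf'],2),np.round(r['centre']),np.round(px2w(im,r['centre'],z)[0],3))
    for t,z in (('tray',.03),('board',.034),('book',.03)):
        for r in env.trace(c,t)[:1]:
            ct=max(cv2.findContours(r['mask'].astype(np.uint8),0,1)[0],key=cv2.contourArea)
            b=cv2.boxPoints(cv2.minAreaRect(ct)); print(t,'box',round(r['conf'],2),np.round(b).tolist(),np.round(px2w(im,b,z)[:,:2],3).tolist())
s=env.observe(); print(s['time_s'],s['position'],np.round(s['tool_rot'],3),s['ft_force'],env.tcp_to_tips)
E
```

```text
top [[0.027, 0.993, -0.115, 0.447], [-1.0, 0.029, 0.012, -0.092], [0.016, 0.114, 0.993, 1.069], [0.0, 0.0, 0.0, 1.0]]
counter0_center 0.54 [323. 256.] [ 0.528 -0.115  0.04 ]
counter0_center 0.33 [154. 245.] [0.541 0.238 0.04 ]
bowl0 0.93 [302. 177.] [ 0.696 -0.066  0.034]
bowl0 0.79 [207. 192.] [0.659 0.136 0.034]
bowl0 0.42 [263. 224.] [0.594 0.014 0.034]
teapot 0.73 [493. 255.] [ 0.544 -0.489  0.   ]
book 0.75 [154. 249.] [0.535 0.251 0.   ]
tray 0.86 [373. 219.] [ 0.617 -0.223  0.   ]
board 0.66 [267. 223.] [0.599 0.009 0.   ]
board 0.21 [213. 254.] [0.53  0.123 0.   ]
tray box 0.69 [[339.0, 165.0], [396.0, 155.0], [415.0, 265.0], [359.0, 275.0]] [[0.728, -0.144], [0.754, -0.267], [0.515, -0.31], [0.491, -0.191]]
board box 0.68 [[167.0, 169.0], [339.0, 143.0], [359.0, 275.0], [187.0, 301.0]] [[0.707, 0.224], [0.775, -0.143], [0.491, -0.191], [0.427, 0.164]]
book box 0.79 [[118.0, 211.0], [175.0, 203.0], [186.0, 287.0], [130.0, 295.0]] [[0.614, 0.324], [0.634, 0.204], [0.455, 0.169], [0.435, 0.287]]
scene [[0.064, -0.517, 0.853, 1.451], [0.998, 0.016, -0.066, -0.169], [0.021, 0.856
[... 266 characters left out ...]
0.542 0.238 0.   ]
tray 0.98 [255. 284.] [ 0.629 -0.234  0.   ]
board 0.95 [370. 270.] [0.587 0.015 0.   ]
tray box 0.84 [[222.0, 244.0], [287.0, 234.0], [299.0, 314.0], [234.0, 324.0]] [[0.515, -0.312], [0.478, -0.164], [0.765, -0.146], [0.787, -0.264]]
board box 0.97 [[277.0, 234.0], [465.0, 206.0], [479.0, 300.0], [291.0, 328.0]] [[0.485, -0.189], [0.353, 0.306], [0.744, 0.204], [0.807, -0.162]]
book box 0.82 [[427.0, 229.0], [456.0, 203.0], [512.0, 266.0], [482.0, 292.0]] [[0.465, 0.172], [0.329, 0.29], [0.628, 0.321], [0.716, 0.221]]
1.0 [0.1879646  0.51686045 0.24831308] [[-0.94   0.342 -0.   ]
 [ 0.342  0.94  -0.   ]
 [ 0.    -0.    -1.   ]] [-0.12485097 -0.85318153 -0.68894297] 0.017
```

View pics/top0.png

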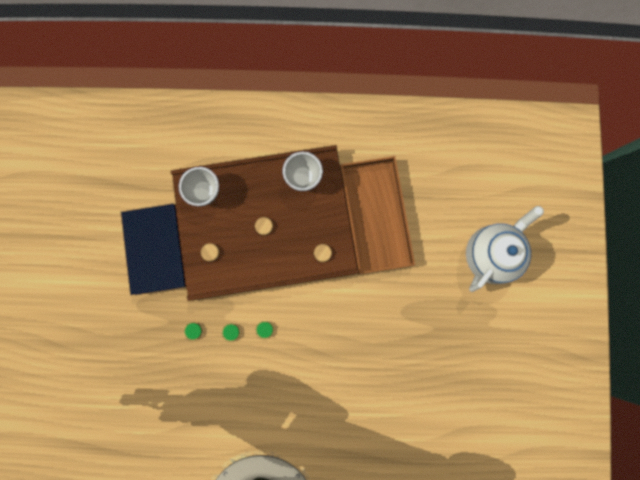

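View pics/scene0.png

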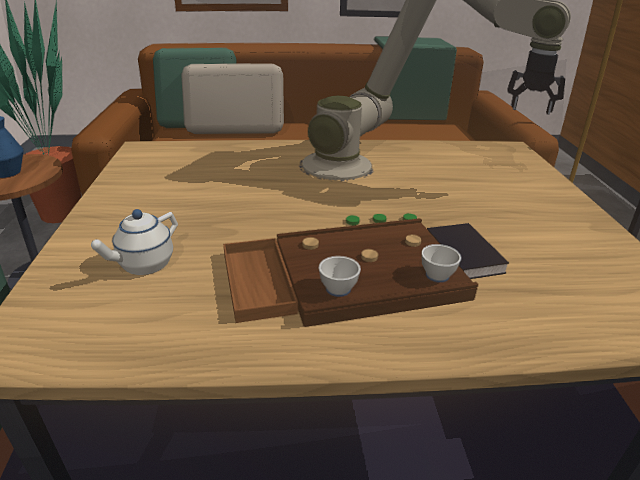

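The pictures show the board with three counters at top-image pixels (263,226), (210,252) and (323,253). The tray is at the right (-y) end and the book at the left. The bowls are at (199,187) and (303,172), and the green decoys lie on the table in front. Next I refine these in the board frame.

```bash
cat > meas.py <<'E'
from h import *
from scipy.optimize import least_squares
def counters():
    im=env.get_image('top'); I=im['image'].astype(int)
    m=((I[...,2]>150)&(I[...,2]-I[...,0]>45)).astype(np.uint8)
    n,l,s,c=cv2.connectedComponentsWithStats(m)
    return im,[(c[i],s[i,4],px2w(im,c[i],.045)[0]) for i in range(1,n) if 80<s[i,4]<500 and 150<c[i][0]<430 and 140<c[i][1]<310]
E
python3 - <<'E'
from meas import *
im,cs=counters()
b=px2w(im,[[172,171],[337,147],[358,273],[188,299]],.042)[:,:2]
print('corners',b.round(3).tolist(),[np.linalg.norm(b[i]-b[i-1]).round(3) for i in range(4)])
c=b.mean(0); d=(b[0]-b[1])+(b[3]-b[2]); y=d/np.linalg.norm(d); x=np.array([y[1],-y[0]])
R=np.c_[x,y]; print('centre',c,'yaw',np.degrees(np.arctan2(x[1],x[0])))
np.savez('board.npz',c=c,R=R)
for p,a,w in cs: print(p.round(1),a,w.round(3),'board',(R.T@(w[:2]-c)).round(3))
w=px2w(im,[[199,187],[303,172]],.086)[:,:2]; print('bowls',w.round(3),((w-c)@R).round(3))
t=px2w(im,[[397,158],[412,266],[359,273],[345,167]],.03)[:,:2]; print('tray',((t-c)@R).round(3))
s=env.observe(); print(s['grip_width'])
E
```

```text
corners [[0.7, 0.211], [0.763, -0.139], [0.495, -0.188], [0.431, 0.161]] [np.float64(0.273), np.float64(0.355), np.float64(0.272), np.float64(0.355)]
centre [0.59725972 0.01132594] yaw 10.256414463693952
[263.1 225.5] 222 [0.588 0.012 0.045] board [-0.009  0.002]
[209.1 251.6] 225 [0.53  0.122 0.045] board [-0.046  0.121]
[322.1 252.5] 226 [ 0.535 -0.113  0.045] board [-0.083 -0.111]
bowls [[ 0.657  0.141]
 [ 0.695 -0.069]] [[ 0.082  0.117]
 [ 0.082 -0.096]]
tray [[ 0.097 -0.303]
 [-0.139 -0.295]
 [-0.136 -0.181]
 [ 0.093 -0.188]]
0.0852680161191999
```

```bash
cat > go.py <<'E'
import sys
from h import *
from scipy.spatial.transform import Rotation as Ro
B=np.load('board.npz'); x,y,z=map(float,sys.argv[1:4])
s=env.observe(); T=np.array(s['tool_rot']); p=np.array(s['position'])
t=np.r_[B['c']+B['R']@[x,y],z]
G=np.c_[np.r_[-B['R'][:,1],0],np.r_[-B['R'][:,0],0],[0,0,-1.]]
if np.linalg.det(G)<0: G[:,0]*=-1
if (G.T@T).trace()<1: G[:,:2]*=-1
print('t',round(s['time_s'],2),'here(board)',(B['R'].T@(p[:2]-B['c'])).round(4),p[2].round(4),'gap',round(s['grip_width'],4),'F',np.round(s['ft_force'],1))
print('tool x in world',T[:,0].round(3),'shift',(T.T@(t-p)).round(4),'rot',Ro.from_matrix(T.T@G).as_rotvec().round(4))
E
python3 -m pendant '[[0.26,-0.518,-0.432,0.05,0,0,1.043],[0.26,-0.518,-0.432,0.05,0,0,1.043],[0.26,-0.518,-0.432,0.05,0,0,1.043],[0.26,-0.518,-0.432,0.05,0,0,1.043],[0.26,-0.518,-0.432,0.05,0,0,1.043]]'
python3 go.py -0.083 -0.064 0.15
```

```text
time_s: 1.68
position: [0.3454, 0.2458, 0.2254]
tool_rot: [[-0.275, 0.961, 0.001], [0.961, 0.275, 0.0], [0.0, 0.001, -1.0]]
ft_force: [1.2, 0.5, 0.1]
grip_width: 0.0222
gripper_force: 0.0
t 1.68 here(board) [-0.2061  0.2755] 0.2254 gap 0.0222 F [1.2 0.5 0.1]
tool x in world [-0.275  0.961  0.   ] shift [-0.3501  0.0887  0.0754] rot [ 0.001  -0.0001  0.0995]
```

```bash

python3 -m pendant '[[0.26,-0.35,0.089,0.03,0,0,0.0995],[0.26,-0.35,0.089,0.03,0,0,0.0995],[0.26,-0.35,0.089,0.03,0,0,0.0995],[0.26,-0.35,0.089,0.03,0,0,0.0995],[0.26,-0.35,0.089,0.03,0,0,0.0995]]' >/dev/null
python3 go.py -0.083 -0.064 0.10
```

```text
t 2.3 here(board) [-0.0979 -0.0169] 0.1994 gap 0.0225 F [1.1 0.4 0.6]
tool x in world [-0.184  0.983 -0.   ] shift [-0.0472  0.0146  0.0994] rot [0.0006 0.0001 0.0056]
```

```bash

python3 -m pendant '[[0.26,-0.047,0.0146,0.05,0,0,0.0056],[0.26,-0.047,0.0146,0.1,0,0,0.0056],[0.26,-0.047,0.0146,0.125,0,0,0.0056],[0.26,-0.047,0.0146,0.125,0,0,0.0056]]' >/dev/null
python3 go.py -0.083 -0.064 0.055
python3 - <<'E'
from h import *
for c in('top','scene'):
    im=env.get_image(c)['image']; r=im[120:320,150:450] if c=='top' else im[150:350,200:500]
    cv2.imwrite(f'pics/{c}1.png',cv2.resize(r,None,fx=2.6,fy=2.6,interpolation=2))
E
```

```text
t 2.8 here(board) [-0.0842 -0.0614] 0.073 gap 0.0218 F [0.6 0.9 1.8]
tool x in world [-0.178  0.984  0.002] shift [-0.0027  0.0012  0.018 ] rot [-0.0032 -0.0019  0.0001]
```

View pics/top1.png

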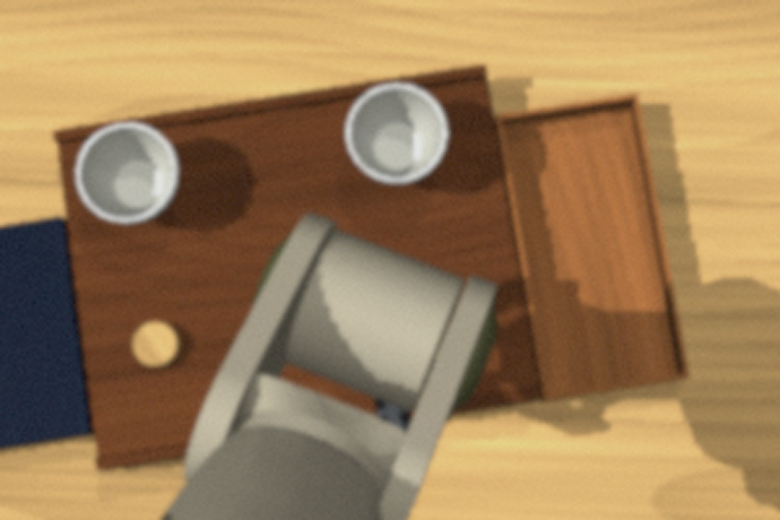

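View pics/scene1.png

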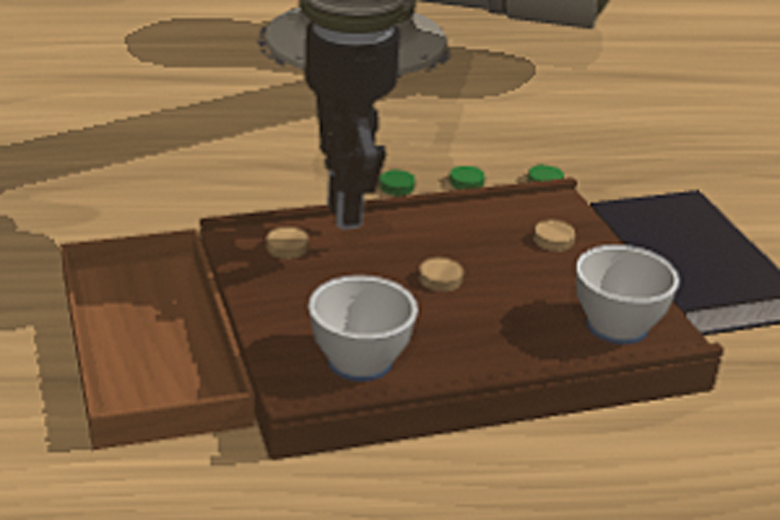

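Fingers (scene crop 348,225) stand clear behind the first counter (288,242). Lowering carefully.

```bash

python3 -m pendant '[[0.26,-0.002,0.001,0.01,0,0,0],[0.26,-0.002,0.001,0.019,0,0,0],[0.26,-0.002,0.001,0.019,0,0,0]]' >/dev/null
python3 go.py -0.083 -0.064 0.053
python3 -m pendant '[[0.26,0,0,0.002,0,0,0],[0.26,0,0,0.002,0,0,0]]' >/dev/null
python3 go.py -0.083 -0.064 0.053
```

```text
t 3.27 here(board) [-0.0828 -0.0634] 0.0548 gap 0.0222 F [0.6 0.1 0.5]
tool x in world [-0.179  0.984  0.001] shift [-0.0006 -0.0002  0.0018] rot [-0.001  -0.0006  0.0005]
t 3.52 here(board) [-0.0825 -0.0636] 0.0534 gap 0.0221 F [0.1 0.1 0.3]
tool x in world [-0.179  0.984 -0.   ] shift [-0.0004 -0.0005  0.0004] rot [0.0001 0.0001 0.0005]
```

```bash

python3 -m pendant '[[0.26,0,0,0.0015,0,0,0],[0.26,0,0,0.0015,0,0,0]]' | grep -E "posi|ft"
python3 -m pendant '[[0.26,0,0,0.0015,0,0,0],[0.26,0,0,0.0015,0,0,0]]' | grep -E "posi|ft"
```

```text
position: [0.5274, -0.0659, 0.0518]
ft_force: [-0.1, -0.1, -0.5]
position: [0.5275, -0.066, 0.0511]
ft_force: [-2.2, 0.5, 8.1]
```

```bash

python3 -m pendant '[[0.26,0,0,-0.003,0,0,0],[0.26,-0.01,0,-0.0035,0,0,0],[0.26,-0.02,0,-0.0035,0,0,0],[0.26,-0.03,0,-0.0035,0,0,0],[0.26,-0.04,0,-0.0035,0,0,0]]' | grep -E "posi|ft"
python3 -m pendant '[[0.26,-0.01,0,0,0,0,0],[0.26,-0.02,0,0,0,0,0],[0.26,-0.03,0,0,0,0,0],[0.26,-0.04,0,0,0,0,0],[0.26,-0.05,0,0,0,0,0]]' | grep -E "posi|ft"
python3 -m pendant '[[0.26,-0.01,0,0,0,0,0],[0.26,-0.02,0,0,0,0,0],[0.26,-0.03,0,0,0,0,0],[0.26,-0.04,0,0,0,0,0],[0.26,-0.046,0,0,0,0,0]]' | grep -E "posi|ft"
python3 go.py -0.009 0.047 0.11
python3 - <<'E'
from meas import *
B=np.load('board.npz')
for p,a,w in counters()[1]: print(p.round(1),a,(B['R'].T@(w[:2]-B['c'])).round(3))
r=env.get_image('scene')['image'][150:350,200:500]
cv2.imwrite('pics/scene2.png',cv2.resize(r,None,fx=2.6,fy=2.6,interpolation=2))
E
```

```text
position: [0.5346, -0.1062, 0.0537]
ft_force: [0.3, -0.3, -0.2]
position: [0.5436, -0.1551, 0.0539]
ft_force: [-0.2, -0.5, -0.4]
position: [0.5518, -0.2005, 0.0538]
ft_force: [-0.2, -0.3, -0.1]
t 5.9 here(board) [-0.0825 -0.2003] 0.0538 gap 0.0223 F [-0.2 -0.3 -0.1]
tool x in world [-0.178  0.984 -0.   ] shift [ 0.2473  0.0735 -0.0562] rot [0.0001 0.0001 0.0001]
[263.1 225.4] 238 [-0.009  0.002]
[209.  251.6] 243 [-0.046  0.121]
```

View pics/scene2.png

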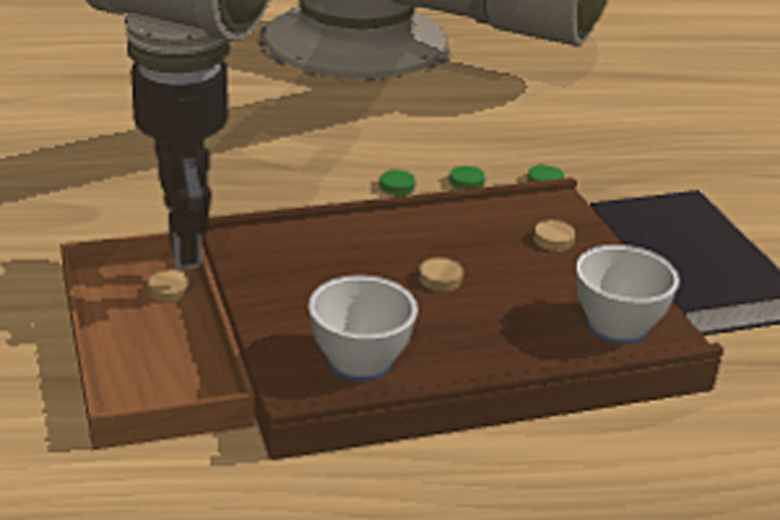

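The first counter lies in the tray (crop 168,285). Next is the middle one.

```bash

python3 -m pendant '[[0.26,0,0,-0.05,0,0,0],[0.26,0.05,0.02,-0.07,0,0,0],[0.26,0.11,0.04,-0.07,0,0,0],[0.26,0.17,0.06,-0.07,0,0,0],[0.26,0.23,0.0735,-0.07,0,0,0]]' | grep -E "posi|ft"
python3 -m pendant '[[0.26,0.0175,0,0,0,0,0],[0.26,0.0175,0,0.04,0,0,0],[0.26,0.0175,0,0.06,0,0,0],[0.26,0.0175,0,0.068,0,0,0],[0.26,0.0175,0,0.068,0,0,0]]' | grep -E "posi|ft"
python3 go.py -0.009 0.047 0.0535
```

```text
position: [0.5829, 0.0414, 0.124]
ft_force: [1.5, -0.4, -0.1]
position: [0.5798, 0.0559, 0.0559]
ft_force: [0.0, -0.0, 0.4]
t 7.25 here(board) [-0.0092  0.047 ] 0.0559 gap 0.0223 F [ 0.  -0.   0.4]
tool x in world [-0.178  0.984  0.   ] shift [0.     0.0002 0.0024] rot [-0.0002 -0.     -0.0002]
```

```bash

python3 -m pendant '[[0.26,-0.005,0,0.0024,0,0,0],[0.26,-0.015,0,0.0024,0,0,0],[0.26,-0.025,0,0.0024,0,0,0],[0.26,-0.036,0,0.0024,0,0,0],[0.26,-0.048,0,0.0024,0,0,0]]' | grep -E "posi|ft"
python3 -m pendant '[[0.26,-0.012,0,0,0,0,0],[0.26,-0.024,0,0,0,0,0],[0.26,-0.036,0,0,0,0,0],[0.26,-0.048,0,0,0,0,0],[0.26,-0.06,0,0,0,0,0]]' | grep -E "posi|ft"
python3 -m pendant '[[0.26,-0.012,0,0,0,0,0],[0.26,-0.024,0,0,0,0,0],[0.26,-0.036,0,0,0,0,0],[0.26,-0.048,0,0,0,0,0],[0.26,-0.06,0,0,0,0,0]]' | grep -E "posi|ft"
python3 -m pendant '[[0.26,-0.012,0,0,0,0,0],[0.26,-0.024,0,0,0,0,0],[0.26,-0.036,0,0,0,0,0],[0.26,-0.048,0,0,0,0,0],[0.26,-0.058,0,0,0,0,0]]' | grep -E "posi|ft"
python3 -m pendant '[[0.26,-0.011,0,0,0,0,0],[0.26,-0.021,0,0,0,0,0]]' | grep -E "posi|ft"
python3 go.py -0.046 0.166 0.0535
python3 - <<'E'
from meas import *
B=np.load('board.npz')
for p,a,w in counters()[1]: print(p.round(1),a,(B['R'].T@(w[:2]-B['c'])).round(3))
r=env.get_image('scene')['image'][150:350,200:500]
cv2.imwrite('pics/scene3.png',cv2.resize(r,None,fx=2.6,fy=2.6,interpolation=2))
E
```

```text
position: [0.5886, 0.0082, 0.0536]
ft_force: [-0.2, 0.3, 0.3]
position: [0.5992, -0.0507, 0.0534]
ft_force: [-0.6, 0.8, 0.7]
position: [0.6099, -0.1097, 0.0534]
ft_force: [-0.7, 1.5, 0.8]
position: [0.6202, -0.1669, 0.0534]
ft_force: [-0.1, -0.4, 0.0]
position: [0.624, -0.1874, 0.0534]
ft_force: [0.7, 0.9, -0.5]
t 10.0 here(board) [-0.0091 -0.2003] 0.0534 gap 0.0223 F [ 0.7  0.9 -0.5]
tool x in world [-0.178  0.984 -0.   ] shift [ 3.663e-01 -3.680e-02 -1.000e-04] rot [-0.0001  0.      0.0004]
[209.  251.6] 235 [-0.046  0.121]
```

View pics/scene3.png

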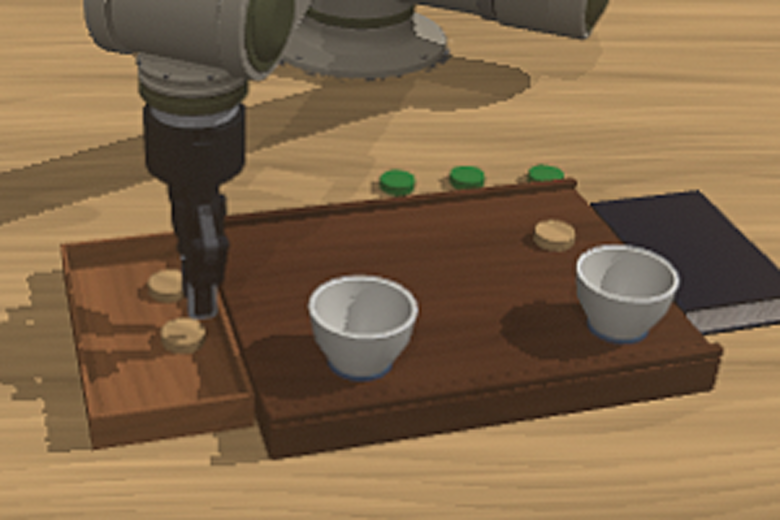

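Two are in the tray (168,285 and 183,335). Now the last.

```bash

python3 -m pendant '[[0.26,0,0,-0.05,0,0,0],[0.26,0.05,-0.02,-0.07,0,0,0],[0.26,0.11,-0.037,-0.07,0,0,0],[0.26,0.17,-0.037,-0.07,0,0,0],[0.26,0.23,-0.037,-0.07,0,0,0]]' | grep -E "posi|ft"
python3 -m pendant '[[0.26,0.06,0,0,0,0,0],[0.26,0.12,0,0,0,0,0],[0.26,0.1363,0,0,0,0,0],[0.26,0.1363,0,0.04,0,0,0],[0.26,0.1363,0,0.06,0,0,0]]' | grep -E "posi|ft"
python3 -m pendant '[[0.26,0,0,0.0085,0,0,0],[0.26,0,0,0.0085,0,0,0],[0.26,0,0,0.0085,0,0,0]]' | grep -E "posi|ft"
python3 go.py -0.046 0.166 0.0535
```

```text
position: [0.5456, 0.0349, 0.1238]
ft_force: [0.9, 0.2, 0.5]
position: [0.5216, 0.1669, 0.062]
ft_force: [0.2, -0.0, -0.5]
position: [0.5227, 0.167, 0.0558]
ft_force: [1.2, 0.5, -0.4]
t 11.72 here(board) [-0.0457  0.1665] 0.0558 gap 0.0222 F [ 1.2  0.5 -0.4]
tool x in world [-0.178  0.984 -0.   ] shift [-0.0005 -0.0003  0.0023] rot [0.0016 0.0002 0.0001]
```

```bash

python3 -m pendant '[[0.26,-0.005,0,0.0023,0,0,0],[0.26,-0.015,0,0.0023,0,0,0],[0.26,-0.025,0,0.0023,0,0,0],[0.26,-0.036,0,0.0023,0,0,0],[0.26,-0.048,0,0.0023,0,0,0]]' | grep -E "posi|ft"
python3 -m pendant '[[0.26,-0.012,0,0,0,0,0],[0.26,-0.024,0,0,0,0,0],[0.26,-0.036,0,0,0,0,0],[0.26,-0.048,0,0,0,0,0],[0.26,-0.06,0,0,0,0,0]]' | grep -E "posi|ft"
python3 -m pendant '[[0.26,-0.012,0,0,0,0,0],[0.26,-0.024,0,0,0,0,0],[0.26,-0.036,0,0,0,0,0],[0.26,-0.048,0,0,0,0,0],[0.26,-0.06,0,0,0,0,0]]' | grep -E "posi|ft"
python3 -m pendant '[[0.26,-0.012,0,0,0,0,0],[0.26,-0.024,0,0,0,0,0],[0.26,-0.036,0,0,0,0,0],[0.26,-0.048,0,0,0,0,0],[0.26,-0.06,0,0,0,0,0]]' | grep -E "posi|ft"
python3 -m pendant '[[0.26,-0.012,0,0,0,0,0],[0.26,-0.024,0,0,0,0,0],[0.26,-0.036,0,0,0,0,0],[0.26,-0.048,0,0,0,0,0],[0.26,-0.06,0,0,0,0,0]]' | grep -E "posi|ft"
python3 -m pendant '[[0.26,-0.012,0,0,0,0,0],[0.26,-0.024,0,0,0,0,0],[0.26,-0.036,0,0,0,0,0],[0.26,-0.048,0,0,0,0,0],[0.26,-0.06,0,0,0,0,0]]' | grep -E "posi|ft"
python3 go.py -0.046 -0.2 0.0535
```

```text
position: [0.5308, 0.119, 0.0527]
ft_force: [0.0, 0.6, -0.5]
position: [0.5415, 0.0601, 0.0526]
ft_force: [-0.1, 0.6, -0.8]
position: [0.5522, 0.0011, 0.0527]
ft_force: [-0.7, 0.9, -0.9]
position: [0.5629, -0.058, 0.0527]
ft_force: [-0.4, 0.1, 0.9]
position: [0.5736, -0.117, 0.0526]
ft_force: [-0.4, 0.1, 0.0]
position: [0.5843, -0.1761, 0.0526]
ft_force: [0.2, -0.2, -1.0]
t 15.47 here(board) [-0.0461 -0.1821] 0.0526 gap 0.0223 F [ 0.2 -0.2 -1. ]
tool x in world [-0.178  0.984 -0.   ] shift [-0.0179  0.0001 -0.0009] rot [-0.0001  0.      0.0004]
```

Finish the push, then lift away and back over the near side, and look.

```bash

python3 -m pendant '[[0.26,-0.01,0,0,0,0,0],[0.26,-0.018,0,0,0,0,0],[0.26,-0.018,0,0,0,0,0]]' | grep -E "posi|ft"
python3 -m pendant '[[0.26,0,0,-0.05,0,0,0],[0.26,0,0,-0.11,0,0,0],[0.26,0.04,-0.03,-0.15,0,0,0],[0.26,0.08,-0.08,-0.15,0,0,0],[0.26,0.12,-0.13,-0.15,0,0,0]]' | grep -E "posi|ft"
python3 -m pendant '[[0.26,0.06,0,0,0,0,0],[0.26,0.12,0,0,0,0,0],[0.26,0.17,0,0,0,0,0],[0.26,0.17,0,0,0,0,0]]' | grep -E "posi|ft"
python3 - <<'E'
from meas import *
for c in('top','scene'):
    im=env.get_image(c)['image']; r=im[120:320,150:450] if c=='top' else im[150:350,200:500]
    cv2.imwrite(f'pics/{c}4.png',cv2.resize(r,None,fx=2.6,fy=2.6,interpolation=2))
im=env.get_image('top')
B=np.load('board.npz')
for r in env.tip_of('top','counter0_center')+env.tip_of('top','bowl0'): print(round(r['conf'],2),np.round(r['centre']),((px2w(im,r['centre'],.02)[0][:2]-B['c'])@B['R']).round(3))
E
```

```text
position: [0.5874, -0.1935, 0.0526]
ft_force: [0.3, -1.0, 0.1]
position: [0.44, -0.0987, 0.203]
ft_force: [0.6, -0.1, 0.4]
position: [0.4102, 0.0699, 0.2028]
ft_force: [0.7, -0.3, -0.6]
0.51 [365. 247.] [-0.083 -0.205]
0.29 [268. 222.] [ 0.    -0.006]
0.77 [206. 190.] [0.09  0.114]
0.73 [302. 176.] [ 0.091 -0.094]
0.48 [487. 253.] [-0.136 -0.463]
```

View pics/top4.png

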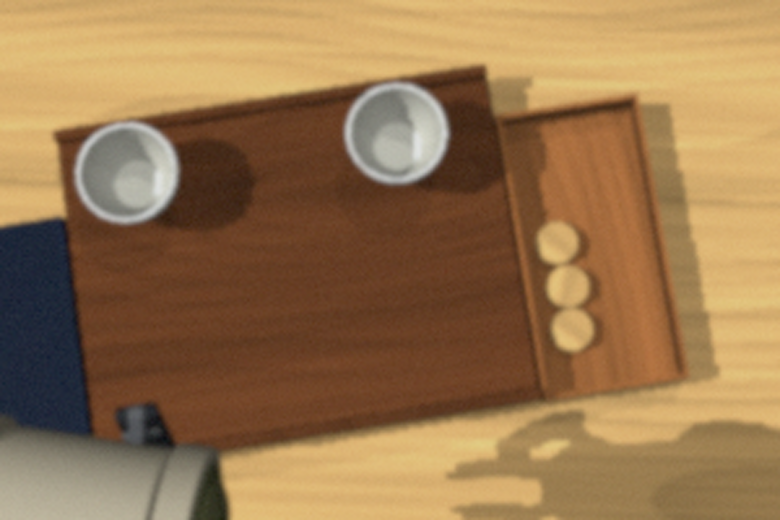

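View pics/scene4.png

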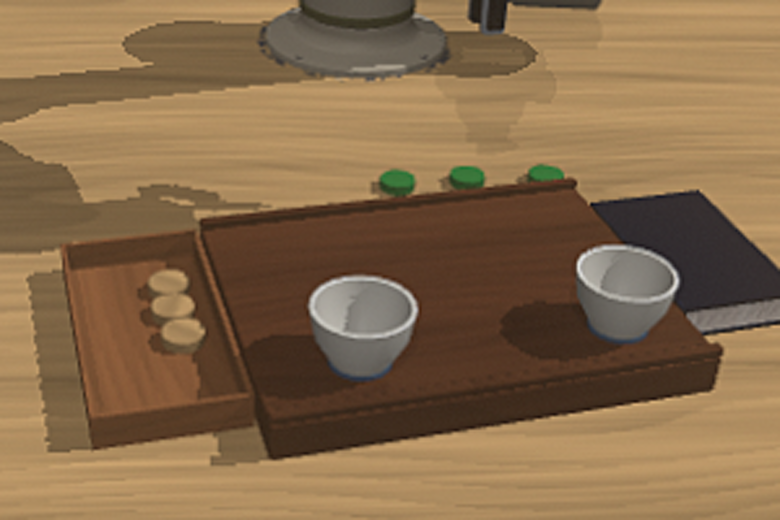

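All three counters lie flat in the tray (top crop 558,243; 568,286; 572,330), and the bowls and book have not moved.

```bash
python3 -c "
from rig import env
print(env.close_job())"
```

```text
the job is handed in; nothing more can be done
None
```

All three counters were swept off the board and lie flat in the tray, with the bowls, book and teapot left where they stood; the job is handed in, but no verdict was returned.

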